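# Feed the drilling jig one hole spacing by a full turn of its hand wheel

## Task

Feed the hardwood block in the drilling jig on by one hole spacing: with the fingertips, push the upright red handle of the jig's hand wheel round clockwise (seen from above) through exactly one full turn, until the white line on the rim is back at the white pointer, and then move clear. Only push the handle: do not pinch it, and do not press or turn the wheel by its disc. The block stays lying in its carriage, and everything else stays where it is.

Things in the scene. Friction and masses are not known exactly. Their poses are not given: they have to be found in the camera images.
- wheel (a joint): Angle of the hand wheel in rad: 0 at the start, when the white line on its rim stands at the white pointer post; grows as the wheel is pushed clockwise seen from above; one full turn is 6.283. There is no stop or detent at one turn. The wheel has friction (about 0.12 N m, 2.5 N at the handle) and stays where it is left. It also drives the carriage, 11 mm per turn.
- wheel_axis (a point): Point on the wheel's upright axis at the height of the top of its disc (100 mm above the bench). The grey steel disc is 130 mm across and 15 mm thick with a solid web; its hub stands 6 mm above the rim. It lies flat on top of the green gearbox of the jig, at the end of the jig nearer the robot's midline. Nothing else of the jig is higher than 90 mm. Axes are the jig's: y points along the jig to the carriage, -x from the axis to the pointer post.
- handle (a point): Middle of the upright red handle, 18 mm in diameter, that stands on the disc 48 mm from the wheel's axis, from 1 to 49 mm above the top of the disc; this point lies 25 mm above the top of the disc (125 mm above the bench). It goes round with the wheel (it does not spin by itself).
- jig: Screw-feed drilling jig, green base plate 120 x 280 mm, fixed to the bench. Origin on the bench under the wheel's axis; y along the plate to the carriage end (plate from y = -75 to +205 mm), white pointer post (top at 87 mm) at -x, 73 mm from the axis; z up.
- carriage (a joint): Travel of the aluminium carriage in m, away from the wheel, 0 at the start; 0.011 after one turn of the wheel (geared to it).
- pocket (a point): Centre of the carriage's shallow pocket, on its floor (36 mm above the bench), under the dark drill arch; moves with the carriage, axes as the jig's. The pocket is 50 x 75 mm inside with a 7 mm lip.
- work_block: Light reddish hardwood block, 45 x 70 x 28 mm, lying loose in the pocket of the carriage; origin at the centre of its underside. To be left lying there.
- masking_tape: Roll of cream masking tape, 99 mm across, 24 mm high, loose on the bench; origin at the centre of its underside. To be left alone.
- spring_clamp: Black spring clamp with orange jaws, 162 mm long, loose on the bench; origin under its middle. To be left alone.
- dark_block: Dark hardwood block, 50 x 75 x 30 mm, loose on the bench beside the jig; origin at the centre of its underside. To be left alone.
- pencil: Green pencil, 168 mm, loose on the bench; origin under its middle. To be left alone.
- sanding_block: Sanding block of cork, 66 x 112 x 31 mm, loose on the bench; origin at the centre of its underside. To be left alone.

How it is judged (in metres and radians):
On the way:
1. the wheel is pushed clockwise past half a turn (value of joint wheel above 3.14 rad), for 0.1 s.
At the end, for the whole second after the job is handed in: The wheel has made one full turn clockwise (6.283 rad, within 0.15 rad or about 9 degrees) and is at rest; the work block lies level in the carriage's pocket (within 8 mm of its centre); each bystander is within 30 mm of where it stood (value of joint wheel between 6.1332 and 6.4332 rad and velocity of joint wheel between -0.05 and 0.05 rad/s and distance between work_block and pocket below 0.008 m and angle between work_block's own z axis and vertical below 0.1 rad and distance of each of masking_tape, spring_clamp, dark_block, pencil, sanding_block from where it was at the start of the episode below 0.03 m); the robot touches nothing.
It fails at once if the wheel is pushed far past one turn (more than 0.6 rad over) or the wrong way (more than 0.3 rad anticlockwise of its start) (value of joint wheel above 6.8832 rad or value of joint wheel below -0.3 rad).
It fails at once if the handle is pinched: the fingers press on opposite sides of it at once with more than 2 N each ((contact force between the fingers and wheel_c0 above 2 N and contact force between the fingers and wheel_c1 above 2 N) or (contact force between the fingers and wheel_c2 above 2 N and contact force between the fingers and wheel_c3 above 2 N)).
It fails at once if the fingers press on the wheel's disc with more than 4 N (contact force between the fingers and wheel_c4 above 4 N).
It fails at once if the work block is lifted or taken out of the pocket (more than 12 mm from its place there) (distance between work_block and pocket above 0.012 m).
It fails at once if a bystander (tape, clamp, dark block, pencil, sanding block) is lifted or moved more than 30 mm (distance of any of masking_tape, spring_clamp, dark_block, pencil, sanding_block from where it was at the start of the episode above 0.03 m).
It also fails if it takes over 58 s, if anything falls off the work surface, if the arm or the gripper's body presses on something with over 40 N, if the wrist force passes 120 N, or if a joint passes its speed limit or range.

## Robot

A 6-joint arm with a two-finger parallel gripper is mounted at the origin on a cart in front of the work surface, level with it; the furniture and walls round the work are solid. World frame = base frame: x ahead of the robot, y to its left, z up, the work surface at z = 0. Lengths are in mm, angles in degrees, forces in N, time in s.
With the tool pointing down it reaches from about 350 to 875 mm from the base axis. Payload 15.5 kg.
Tool frame: the origin (TCP) lies at the very end of the fingers, on their centre line; the grasp point (between the pads) lies manip.pinch_z behind it (manip.pinch_z is the distance from the TCP to the grasp point, in mm); z points along the fingers, y is the line along which they close (so a half turn about z gives the same grasp; the last joint's range is limited). The gripper opens to 85 mm and grips with 20 to 120 N. Pads are 22 mm wide; open, the fingers measure 114 mm over their backs; the gripper's body (76 mm by 85 mm) begins 54 mm behind the grasp point. The pads swing forward as they close: fully open they stand 13 mm farther back than shut.
Start: joints at [70.445, 28.281, 77.091, -0, 74.628, -5.472], TCP at [152.078, 606.217, 206.377] pointing down, gripper open.
Joint ranges: [-166.48, 166.48], [-47.26, 123.95], [12.59, 153.08], [-70.14, 250.14], [6.76, 159.57], [-176.63, 176.63]. Speed limits (degrees/s): [108.29, 108.29, 147.25, 172.46, 172.46, 172.46].

## Interface

Orientations are given as [roll, pitch, yaw] about the fixed x, y, z axes, in that order (R = Rz(yaw) Ry(pitch) Rx(roll)).
In Python, from workcell import sense, grab_frame, manip gives the robot as it stands.
- The arm moves only by the tool apply_moves, never from a script. Its argument "motion" is a list of rows, each an object with "xyz": the shift along the tool's x, y, z in cm, a list of three; "angular": the turn, a rotation vector about the tool's x, y, z in rad, a list of three; "fingers": the finger opening in cm, from 0 to 8.54. A call has 1 to 20 rows; each row is the pose to reach, as a shift and turn from the pose commanded when the call began, along the tool's axes at that moment; what a row does not reach only later rows make up. A row lasts 1/10 s, in which the tool goes at most 50 mm and 8.59 degrees, less where a joint would pass 70% of its speed; a pose out of reach is approached as far as the arm can. A call with a gripper value outside its range is refused whole. The fingers move at their own pace and stop on an object; "squeeze" is the grip in N (left out, the last holds). Time passes only in rows, so rows that repeat a pose let the fingers close. It gives the time, the measured TCP pose, the force, the opening and the grip force at its end, in the units of the state.
- sense(): the state, without advancing time (a new reading comes with each control period).
- grab_frame(name): name is "scene" or "top"; returns a dict with "frame" (400x640x3 uint8, red, green, blue), "range_z" (400x640 float32, mm along the optical axis (not along the pixel's ray), 0 where there is no reading), "camera_matrix" (3x3 intrinsics, pixels), "xyz" and "orientation" of the camera in the world. Camera axes: x right, y down, z forward; pixel columns grow to the right and rows downward; lengths in mm; the calibration is good to about 2 mm. A picture is of the moment at which its call begins.
- manip.hand_in(): hands the job in; it is judged then, once.
The state is a dict: "clock": time; "joint_pos": joint angles; "qvel": joint speeds; "tau": joint torques, N m; "position": TCP position; "tool_rot": TCP orientation; "wrist_force": force on the tool from outside, world axes, zero at the start; "ft_torque": the same for the moment, N m; "gripper_width": opening from 0.0 (shut) to 1.0 (fully open); "finger_force": force on a finger pad.
Only numpy, scipy, OpenCV 4.12 (cv2) and the standard library are available. Lean on these libraries where they do the work, as an engineer would, in place of code of your own. Each camera call takes 0.05 s, during which the arm holds its last target. There are 200 camera calls.

## Working session

There is one attempt and no reset: what is moved stays moved. The work goes in short steps, Python scripts to look and compute and a tool call to move; the robot and the scene stay as the last step left them, time stands still between calls to the robot, and variables do not carry over. Pictures are saved under pics/ and viewed, at most 10 in all, crops included, and the job is handed in when it is done.

Besides the shell and the picture viewer there is one more tool, called as name(argument=value, ...), one argument or row to a line, values as JSON. apply_moves: Moves the arm, as the interface text tells. Its arguments: {"type":"object","properties":{"motion":{"type":"array"},"squeeze":{"type":"number"}},"required":["motion"]}

```bash
mkdir -p pics; python3 - <<'E'
from workcell import sense, grab_frame, manip
import cv2,pickle
s=sense();print(s, manip.pinch_z)
for n in("scene","top"):
    f=grab_frame(n);pickle.dump(f,open(n+".pkl","wb"));cv2.imwrite(f"pics/{n}0.png",f["frame"][:,:,::-1]);print(n,f["camera_matrix"],f["xyz"],f["orientation"])
E
```

```text
{'clock': 0.0, 'joint_pos': array([ 7.04448262e+01,  2.83148605e+01,  7.71290587e+01, -9.55083565e-04,
        7.46263790e+01, -5.47076736e+00]), 'qvel': array([ 0.01751322,  0.03038754,  0.00875349,  0.03644535, -0.0145116 ,
        0.0631429 ]), 'tau': array([ 1.77032671e-03, -8.82178044e+01, -3.83864486e+01, -4.35961249e-05,
        1.01351485e-02, -1.49263667e-05]), 'position': array([151.95321555, 605.83794408, 205.78912139]), 'tool_rot': array([-1.79929934e+02, -5.78567688e-03,  1.65915844e+02]), 'wrist_force': array([-0.23773612, -1.15548567,  1.11367405]), 'ft_torque': array([ 0.02977958, -0.03394464,  0.06892868]), 'finger_force': 0.0, 'gripper_width': 1.0019901412697787} 18.700000000000003
scene [[416.09240936   0.         322.80739152]
 [  0.         416.09240936 200.76838671]
 [  0.           0.           1.        ]] [-506.78105545 -472.47058995 1226.05817439] [-135.40950921    0.52670091  -60.91158924]
top [[384.23852118   0.         325.22049857]
 [  0.         384.23852118 199.33337501]
 [  0.           0.           1.        ]] [ 208.34070983   70.96134654 1326.37934694] [-1.67638643e+02  1.42700100e-01 -9.19925746e+01]
```

View pics/scene0.png

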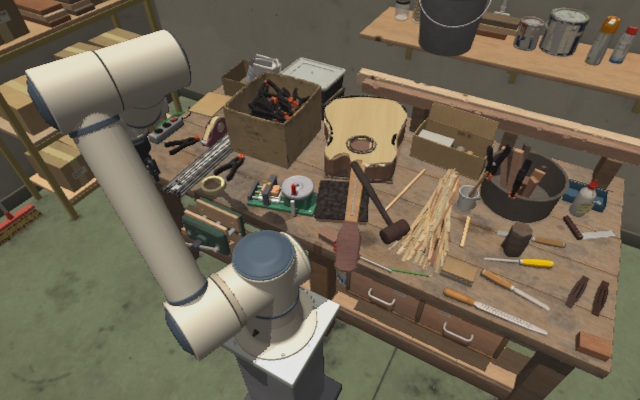

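View pics/top0.png

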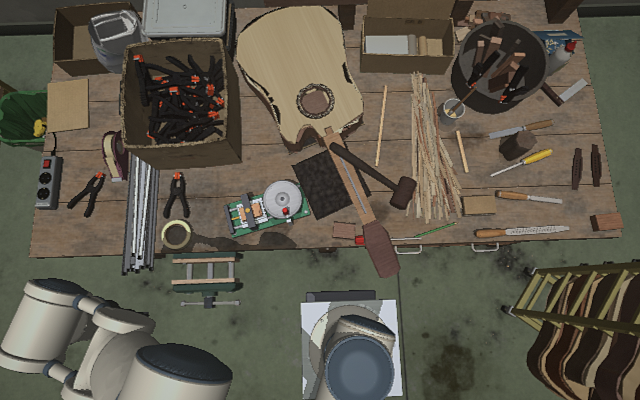

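The top view shows the jig at about (262,208), the wheel disc at (283,198) and the red handle at (285,211). The scene view has the wheel at (297,188). Next I'll measure these and zoom in.

```bash
cat > h.py <<'E'
import numpy as np,cv2,pickle
from scipy.spatial.transform import Rotation as R
def pose(f): return R.from_euler('xyz',f["orientation"],degrees=True).as_matrix(),np.array(f["xyz"])
def ray(f,u,v,z):
    M,o=pose(f);d=M@np.linalg.inv(f["camera_matrix"])@np.array([u,v,1.]);return o+d*(z-o[2])/d[2]
def cloud(f):
    M,o=pose(f);v,u=np.mgrid[:400,:640];Z=f["range_z"];p=np.stack([u*Z,v*Z,Z],-1)@np.linalg.inv(f["camera_matrix"]).T
    return p@M.T+o
def red(f,box):
    h=cv2.cvtColor(f["frame"],cv2.COLOR_RGB2HSV);m=((h[...,0]<8)|(h[...,0]>172))&(h[...,1]>170)&(h[...,2]>90)
    k=np.zeros_like(m);u0,v0,u1,v1=box;k[v0:v1,u0:u1]=1;return m&k
E
python3 - <<'E'
from h import *
for n,b,c in(("top",(262,175,310,222),(215,165,325,245)),("scene",(280,170,320,210),(235,160,335,225))):
    f=pickle.load(open(n+".pkl","rb"));P=cloud(f);m=red(f,b)
    v,u=np.nonzero(m);print(n,"red px",len(u),u.min(),u.max(),v.min(),v.max(),P[m].mean(0),P[m].max(0))
    w=np.zeros((400,640),bool);w[b[1]:b[3],b[0]:b[2]]=1
    fr=f["frame"].astype(int);g=(fr.max(2)-fr.min(2)<30)&(abs(P[...,2]-100)<5)&w
    c2,r=cv2.minEnclosingCircle(np.argwhere(g)[:,::-1].astype(np.float32));print("disc",c2,r,ray(f,*c2,100),P[g].max(0),P[g].min(0),np.median(P[g],0))
    k=f["frame"][c[1]:c[3],c[0]:c[2],::-1];cv2.imwrite(f"pics/{n}z.png",cv2.resize(k,None,fx=7,fy=7,interpolation=cv2.INTER_CUBIC))
E
```

```text
top red px 16 283 286 208 212 [436.85065744 193.06572503 148.59921208] [443.4279531  197.88757158 152.21298444]
disc (282.20513916015625, 199.17672729492188) 19.81205177307129 [482.54461402 205.16753459 100.        ] [548.79300848 268.55547426 104.93264517] [419.85341586 140.73143204  95.00679296] [484.76100105 206.39586117  98.72110931]
scene red px 20 292 294 185 193 [433.26992006 192.33085322 134.26348526] [443.23549903 196.82522738 151.57650019]
disc (297.0, 186.5) 16.19423484802246 [478.62648191 203.84573947 100.        ] [546.91075373 272.84745589 104.98851538] [416.9422885  141.38619505  95.01278355] [482.8719509  201.63624553  98.79622546]
```

View pics/topz.png

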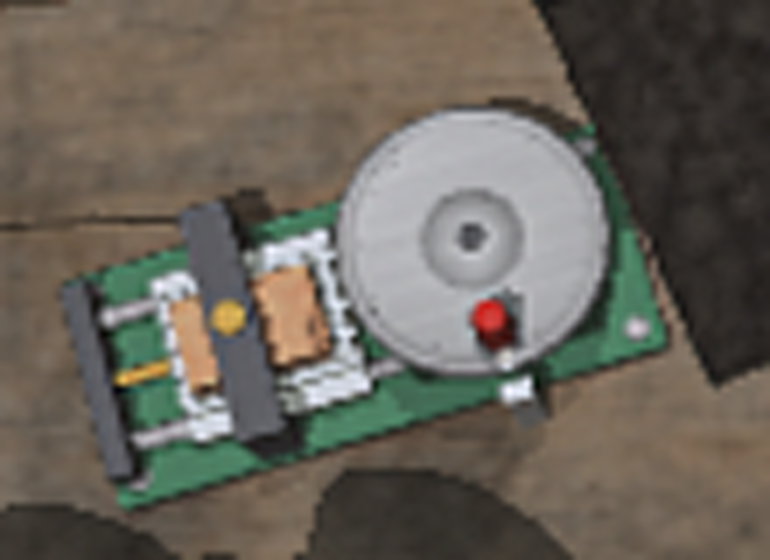

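View pics/scenez.png

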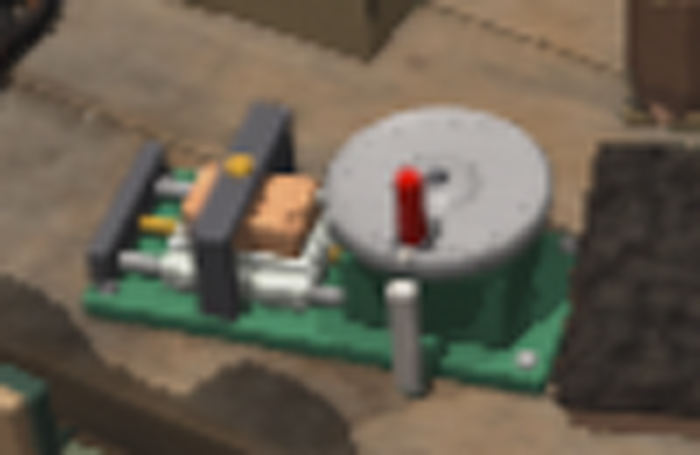

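The crops show the wheel circle centred near top pixel (282.1,199.1), the handle cap at (284.6,209.6), and the pointer and white line at about (288,219), on the robot side. Nothing tall stands nearby. I'll compute the geometry and the approach.

```bash
cat > plan.py <<'E'
from h import *
A=np.array([481.5,204.5]);L=20.
def C(th,phi0,gap=0):  # th deg turned -> pusher xy, yaw
    phi=np.radians(phi0-th); yaw=275-325*th/360; n=np.radians(yaw+180)
    H=A+48*np.array([np.cos(phi),np.sin(phi)]); return H-(L+gap)*np.array([np.cos(n),np.sin(n)]),yaw
def rel(p,z,yaw,p0,z0,yaw0): # shift (cm) and turn in tool axes at p0,yaw0 (tool down)
    y=np.radians(yaw0);d=np.array(p)-p0
    return np.round([(d@[np.cos(y),np.sin(y)])/10,(d@[np.sin(y),-np.cos(y)])/10,(z0-z)/10,np.radians(yaw0-yaw)],2)
E
python3 - <<'E'
from plan import *
t=pickle.load(open("top.pkl","rb"));s=pickle.load(open("scene.pkl","rb"))
for f,u,v in((t,284.57,209.57),(s,292.6,184.6)):
    p=ray(f,u,v,149);d=p[:2]-A;print(p,np.hypot(*d),np.degrees(np.arctan2(d[1],d[0]))%360)
P=cloud(t);m=(np.hypot(P[...,0]-A[0],P[...,1]-A[1])<230)&(P[...,2]>115)&(t["range_z"]>0)
q=P[m];
for r in range(0,230,20):
    d=np.hypot(*(q[:,:2]-A).T);k=(d>=r)&(d<r+20)
    if k.any(): print(r,k.sum(),q[k].max(0),q[k].mean(0))
p,y=C(0,195,14);print(p,y,rel(p,230,y,np.array([152.08,606.2]),206.4,165.9))
E
```

```text
[438.12536262 192.78940691 149.        ] 44.927688105965935 195.10888687815068
[436.70014632 194.53397024 149.        ] 45.89497400981266 192.54161206508442
20 1 [443.4279531  194.63930735 147.74866404] [443.4279531  194.63930735 147.74866404]
40 31 [443.09223897 201.78997132 152.21298444] [435.0039836  191.47640637 142.1691495 ]
180 27 [678.85288258 188.0670013  126.39037363] [674.07034943 171.81913237 120.49580699]
200 312 [701.34899627 203.40962008 185.66067372] [607.06447676  65.56078252 126.19371214]
220 400 [711.04573802 373.07268023 244.44099288] [608.05594287 123.36422983 146.87363011]
[438.09885559 158.2060661 ] 275.0 [-38.65 -36.48  -2.36  -1.9 ]
```

apply_moves(
  motion=[
    {"xyz": [0,0,-3],"angular": [0,0,-0.1],"fingers": 0},
    {"xyz": [-4,-4,-3],"angular": [0,0,-0.2],"fingers": 0},
    {"xyz": [-8,-7.5,-3],"angular": [0,0,-0.34],"fingers": 0},
    {"xyz": [-12,-11.2,-3],"angular": [0,0,-0.48],"fingers": 0},
    {"xyz": [-15,-14,-3],"angular": [0,0,-0.62],"fingers": 0},
    {"xyz": [-18,-17,-3],"angular": [0,0,-0.76],"fingers": 0},
    {"xyz": [-21,-20,-3],"angular": [0,0,-0.9],"fingers": 0},
    {"xyz": [-24,-22.7,-3],"angular": [0,0,-1.04],"fingers": 0},
    {"xyz": [-27,-25.5,-3],"angular": [0,0,-1.18],"fingers": 0},
    {"xyz": [-30,-28.3,-3],"angular": [0,0,-1.32],"fingers": 0},
    {"xyz": [-33,-31.2,-3],"angular": [0,0,-1.46],"fingers": 0},
    {"xyz": [-36,-34,-3],"angular": [0,0,-1.6],"fingers": 0},
    {"xyz": [-38,-36,-3],"angular": [0,0,-1.74],"fingers": 0},
    {"xyz": [-38.6,-36.5,-3],"angular": [0,0,-1.85],"fingers": 0},
    {"xyz": [-38.6,-36.5,-3],"angular": [0,0,-1.9],"fingers": 0},
    {"xyz": [-38.6,-36.5,-3],"angular": [0,0,-1.9],"fingers": 0},
    {"xyz": [-38.6,-36.5,-3],"angular": [0,0,-1.9],"fingers": 0},
    {"xyz": [-38.6,-36.5,-3],"angular": [0,0,-1.9],"fingers": 0},
  ],
  squeeze=30,
)

```text
clock: 1.9
position: [437.4, 158.6, 236.3]
tool_rot: [180.0, -0.0, -85.4]
wrist_force: [-0.5, 0.6, 0.3]
gripper_width: -0.001
finger_force: 0.0
```

```bash
sed -i 's/481.5,204.5/482.5,205/' plan.py; python3 - <<'E'
from plan import *
from workcell import *
print(sense()['joint_pos'])
p,y=C(0,194.5,14);print(p,rel(p,115,y,np.array([437.4,158.6]),236.3,274.6))
for n in ("scene","top"):
    f=grab_frame(n);k=f["frame"][(160 if n=="top" else 140):(250 if n=="top" else 230),230:340,::-1];cv2.imwrite(f"pics/{n}1.png",cv2.resize(k,None,fx=6,fy=6,interpolation=cv2.INTER_CUBIC))
E
```

```text
[ 1.25679303e+01  1.34891535e+01  9.61802602e+01 -1.24252471e-03
  7.03395041e+01 -1.72027594e+02]
[438.99220852 159.11114007] [-4.000e-02 -1.600e-01  1.213e+01 -1.000e-02]
```

View pics/scene1.png

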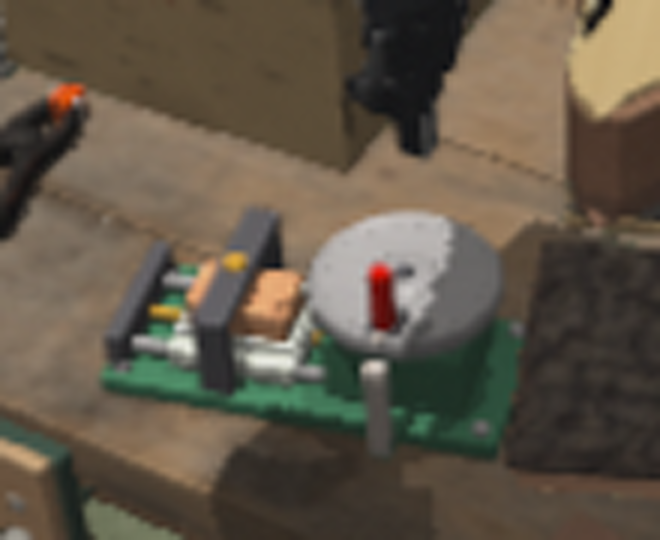

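The closed fingers, at about (420,130) in the crop, hang above the scene, and the handle is untouched at (380,300). Joint 6 is near its limit, so I'll shift the yaw plan by 10°.

```bash
sed -i 's/yaw=275/yaw=265/' plan.py; python3 - <<'E'
from plan import *
p,y=C(0,194.5,14);print(p,rel(p,115,y,np.array([437.4,158.6]),236.3,274.6))
E
```

```text
[433.06561801 159.11114007] [-0.09  0.43 12.13  0.17]
```

apply_moves(
  motion=[
    {"xyz": [-0.1,0.4,2],"angular": [0,0,0.1],"fingers": 0},
    {"xyz": [-0.1,0.4,5],"angular": [0,0,0.17],"fingers": 0},
    {"xyz": [-0.1,0.4,8],"angular": [0,0,0.17],"fingers": 0},
    {"xyz": [-0.1,0.4,10],"angular": [0,0,0.17],"fingers": 0},
    {"xyz": [-0.1,0.4,11.5],"angular": [0,0,0.17],"fingers": 0},
    {"xyz": [-0.1,0.4,12.1],"angular": [0,0,0.17],"fingers": 0},
    {"xyz": [-0.1,0.4,12.1],"angular": [0,0,0.17],"fingers": 0},
    {"xyz": [-0.1,0.4,12.1],"angular": [0,0,0.17],"fingers": 0},
  ],
)

```text
clock: 2.8
position: [433.9, 159.1, 116.0]
tool_rot: [-180.0, 0.0, -95.0]
wrist_force: [-0.0, -0.4, -0.4]
gripper_width: 0.001
finger_force: 0.0
```

```bash
python3 - <<'E'
from plan import *
from workcell import *
s=sense();print(s['position'],s['tool_rot'],s['joint_pos'][5],s['wrist_force'])
ims=[]
for n,b in (("scene",(250,150,330,210)),("top",(240,170,320,230))):
    f=grab_frame(n);k=f["frame"][b[1]:b[3],b[0]:b[2],::-1];ims.append(cv2.resize(k,None,fx=5,fy=5,interpolation=cv2.INTER_CUBIC))
cv2.imwrite("pics/c2.png",np.hstack(ims))
p0,y0=s['position'][:2],s['tool_rot'][2]%360
for th in list(range(-18,91,6)):
    p,y=C(th,194.5);print(th,*rel(p,115,y,p0,115,y0))
E
```

```text
[433.92786875 159.09619523 115.95545581] [-1.79959896e+02  1.09694138e-02 -9.49764586e+01] -162.2949726311466 [-0.03574826 -0.41087424 -0.36004295]
-18 -0.15 -1.19 0.0 -0.28
-12 -0.52 -0.72 0.0 -0.19
-6 -0.94 -0.3 0.0 -0.09
0 -1.39 0.09 0.0 0.0
6 -1.88 0.42 0.0 0.09
12 -2.41 0.7 0.0 0.19
18 -2.95 0.92 0.0 0.28
24 -3.51 1.08 0.0 0.38
30 -4.09 1.19 0.0 0.47
36 -4.67 1.24 0.0 0.57
42 -5.26 1.22 0.0 0.66
48 -5.83 1.15 0.0 0.76
54 -6.4 1.02 0.0 0.85
60 -6.94 0.83 0.0 0.95
66 -7.47 0.59 0.0 1.04
72 -7.96 0.29 0.0 1.13
78 -8.42 -0.05 0.0 1.23
84 -8.84 -0.44 0.0 1.32
90 -9.22 -0.86 0.0 1.42
```

View pics/c2.png

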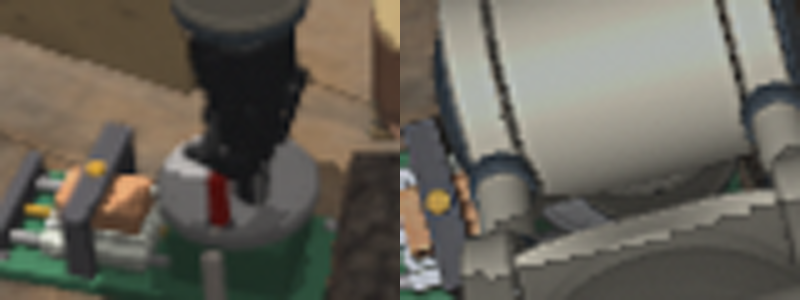

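In the left panel the fingertips are beside the handle, at (258,190) against the handle at (218,195), just above the disc and with a gap. The top view is blocked by the arm. I'll push the first quarter.

apply_moves(
  motion=[
    {"xyz": [-0.5,0.05,0],"angular": [0,0,0],"fingers": 0},
    {"xyz": [-1.0,0.1,0],"angular": [0,0,0],"fingers": 0},
    {"xyz": [-1.4,0.1,0],"angular": [0,0,0],"fingers": 0},
    {"xyz": [-1.9,0.4,0],"angular": [0,0,0.09],"fingers": 0},
    {"xyz": [-2.4,0.7,0],"angular": [0,0,0.19],"fingers": 0},
    {"xyz": [-2.95,0.9,0],"angular": [0,0,0.28],"fingers": 0},
    {"xyz": [-3.5,1.1,0],"angular": [0,0,0.38],"fingers": 0},
    {"xyz": [-4.1,1.2,0],"angular": [0,0,0.47],"fingers": 0},
    {"xyz": [-4.7,1.25,0],"angular": [0,0,0.57],"fingers": 0},
    {"xyz": [-5.3,1.2,0],"angular": [0,0,0.66],"fingers": 0},
    {"xyz": [-5.8,1.15,0],"angular": [0,0,0.76],"fingers": 0},
    {"xyz": [-6.4,1.0,0],"angular": [0,0,0.85],"fingers": 0},
    {"xyz": [-6.95,0.85,0],"angular": [0,0,0.95],"fingers": 0},
    {"xyz": [-7.5,0.6,0],"angular": [0,0,1.04],"fingers": 0},
    {"xyz": [-7.95,0.3,0],"angular": [0,0,1.13],"fingers": 0},
    {"xyz": [-8.4,-0.05,0],"angular": [0,0,1.23],"fingers": 0},
    {"xyz": [-8.8,-0.45,0],"angular": [0,0,1.32],"fingers": 0},
    {"xyz": [-9.2,-0.85,0],"angular": [0,0,1.42],"fingers": 0},
    {"xyz": [-9.2,-0.85,0],"angular": [0,0,1.42],"fingers": 0},
  ],
)

```text
clock: 4.8
position: [449.8, 250.5, 115.2]
tool_rot: [180.0, -0.0, -176.4]
wrist_force: [-1.8, -0.5, 0.6]
gripper_width: -0.0
finger_force: 0.5
```

```bash
cat > step.py <<'E'
import sys
from plan import *
from workcell import *
s=sense();print(s['position'],s['tool_rot'],s['joint_pos'][5],s['wrist_force'])
ims=[]
for n,b in (("scene",(250,150,330,210)),("top",(240,170,320,230))):
    f=grab_frame(n);P=cloud(f);m=red(f,(265,165,325,225))&(P[...,2]>105)&(P[...,2]<158)
    if m.sum()>2:
        d=P[m].mean(0)[:2]-A;print(n,m.sum(),P[m].mean(0),"r",np.hypot(*d),"turned",(194.5-np.degrees(np.arctan2(d[1],d[0])))%360)
    k=f["frame"][b[1]:b[3],b[0]:b[2],::-1];ims.append(cv2.resize(k,None,fx=5,fy=5,interpolation=cv2.INTER_CUBIC))
cv2.imwrite(f"pics/{sys.argv[1]}.png",np.hstack(ims))
p0,y0=s['position'][:2],s['tool_rot'][2]
for th in np.arange(*map(float,sys.argv[2:5])):
    p,y=C(th,194.5);r=rel(p,115,y,p0,115,y0);r[3]=(r[3]+np.pi)%(2*np.pi)-np.pi;print(th,p.round(1),*r.round(2))
E
python3 step.py c3 84 187 6
```

```text
[449.81001317 250.5421895  115.19961633] [ 1.79994685e+02 -3.93905971e-02 -1.76444428e+02] -71.11007175486397 [-1.82077776 -0.54645382  0.58218099]
84.0 [445.9 246.8] 0.41 -0.35 0.0 -0.1
90.0 [450.5 250.2] -0.07 -0.04 0.0 -0.01
96.0 [455.4 253.1] -0.57 0.22 0.0 0.09
102.0 [460.6 255.4] -1.1 0.42 0.0 0.18
108.0 [465.9 257.2] -1.65 0.57 0.0 0.28
114.0 [471.4 258.5] -2.2 0.66 0.0 0.37
120.0 [477.  259.2] -2.76 0.69 0.0 0.47
126.0 [482.6 259.3] -3.32 0.67 0.0 0.56
132.0 [488.1 258.8] -3.87 0.59 0.0 0.66
138.0 [493.6 257.8] -4.41 0.45 0.0 0.75
144.0 [498.9 256.2] -4.93 0.26 0.0 0.84
150.0 [504.  254.1] -5.43 0.01 0.0 0.94
156.0 [508.8 251.4] -5.9 -0.28 0.0 1.03
162.0 [513.4 248.3] -6.33 -0.62 0.0 1.13
168.0 [517.5 244.8] -6.72 -0.99 0.0 1.22
174.0 [521.3 240.8] -7.08 -1.41 0.0 1.32
180.0 [524.6 236.5] -7.38 -1.86 0.0 1.41
186.0 [527.5 231.9] -7.64 -2.34 0.0 1.51
```

The reaction force of about 2 N confirms the handle is being pushed. Continuing to 186°.

apply_moves(
  motion=[
    {"xyz": [-0.57,0.22,0],"angular": [0,0,0.09],"fingers": 0},
    {"xyz": [-1.1,0.42,0],"angular": [0,0,0.18],"fingers": 0},
    {"xyz": [-1.65,0.57,0],"angular": [0,0,0.28],"fingers": 0},
    {"xyz": [-2.2,0.66,0],"angular": [0,0,0.37],"fingers": 0},
    {"xyz": [-2.76,0.69,0],"angular": [0,0,0.47],"fingers": 0},
    {"xyz": [-3.32,0.67,0],"angular": [0,0,0.56],"fingers": 0},
    {"xyz": [-3.87,0.59,0],"angular": [0,0,0.66],"fingers": 0},
    {"xyz": [-4.41,0.45,0],"angular": [0,0,0.75],"fingers": 0},
    {"xyz": [-4.93,0.26,0],"angular": [0,0,0.84],"fingers": 0},
    {"xyz": [-5.43,0,0],"angular": [0,0,0.94],"fingers": 0},
    {"xyz": [-5.9,-0.28,0],"angular": [0,0,1.03],"fingers": 0},
    {"xyz": [-6.33,-0.62,0],"angular": [0,0,1.13],"fingers": 0},
    {"xyz": [-6.72,-1.0,0],"angular": [0,0,1.22],"fingers": 0},
    {"xyz": [-7.08,-1.4,0],"angular": [0,0,1.32],"fingers": 0},
    {"xyz": [-7.38,-1.86,0],"angular": [0,0,1.41],"fingers": 0},
    {"xyz": [-7.64,-2.34,0],"angular": [0,0,1.51],"fingers": 0},
    {"xyz": [-7.64,-2.34,0],"angular": [0,0,1.51],"fingers": 0},
  ],
)

```text
clock: 6.6
position: [528.2, 231.1, 115.5]
tool_rot: [180.0, -0.0, 97.1]
wrist_force: [-0.1, 0.4, 0.5]
gripper_width: 0.002
finger_force: 0.0
```

```bash
python3 step.py c4 180 277 6
```

```text
[528.22125125 231.08717661 115.54840749] [ 1.79956094e+02 -1.09604608e-04  9.71370806e+01] 10.567683492166326 [-0.08360553  0.37917297  0.48703145]
180.0 [524.6 236.5] 0.59 -0.29 0.0 -0.09
186.0 [527.5 231.9] 0.09 -0.06 0.0 0.0
192.0 [529.9 227.1] -0.42 0.11 0.0 0.1
198.0 [531.7 222. ] -0.94 0.23 0.0 0.19
204.0 [533.  216.8] -1.48 0.3 0.0 0.28
210.0 [533.8 211.5] -2.01 0.31 0.0 0.38
216.0 [534.  206.2] -2.54 0.26 0.0 0.47
222.0 [533.7 200.9] -3.06 0.16 0.0 0.57
228.0 [532.8 195.7] -3.57 0.01 0.0 0.66
234.0 [531.4 190.6] -4.06 -0.19 0.0 0.76
240.0 [529.4 185.7] -4.52 -0.44 0.0 0.85
246.0 [527.  181.1] -4.95 -0.74 0.0 0.95
252.0 [524.2 176.7] -5.35 -1.08 0.0 1.04
258.0 [520.9 172.7] -5.71 -1.46 0.0 1.14
264.0 [517.2 169. ] -6.02 -1.87 0.0 1.23
270.0 [513.2 165.8] -6.29 -2.31 0.0 1.32
276.0 [508.8 163. ] -6.52 -2.77 0.0 1.42
```

View pics/c4.png

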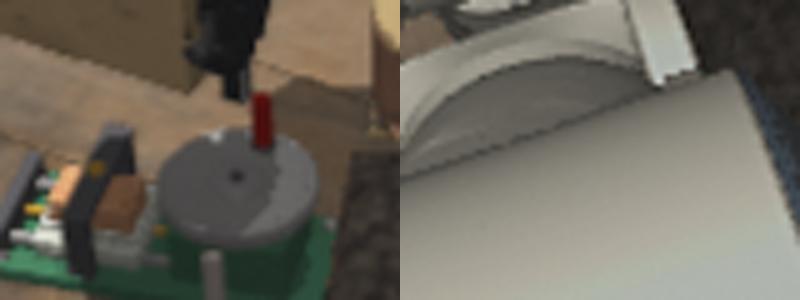

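The handle is now on the far side of the disc, at (262,120), with the fingers behind it at (237,85). About half a turn is done. I'll relax the red threshold and measure.

```bash
sed -i 's/\[...,2\]>90/[...,2]>45/' h.py; python3 step.py c5 186 190 6; python3 - <<'E'
from plan import *
f=pickle.load(open("scene.pkl","rb"));P=cloud(f);m=red(f,(265,165,325,225))&(P[...,2]>105)&(P[...,2]<158)
d=P[m].mean(0)[:2]-A;print(m.sum(),P[m].mean(0),np.hypot(*d),(194.5-np.degrees(np.arctan2(d[1],d[0])))%360)
E
```

```text
[527.61198207 231.30039877 115.42652117] [-1.79995991e+02  1.03038238e-02  9.73924084e+01] 10.352983498794325 [-0.30273406 -0.42734315  0.30202408]
scene 28 [526.78374419 208.32141969 130.41738674] r 44.40812795076836 turned 190.21066798787433
186.0 [527.5 231.9] 0.07 -0.0 0.0 0.01
28 [433.55803273 191.41405453 128.8120143 ] 50.792657684205665 358.98572030833816
```

Measured at about 187–190°, as commanded. Continuing to 276°.

apply_moves(
  motion=[
    {"xyz": [-0.42,0.11,0],"angular": [0,0,0.1],"fingers": 0},
    {"xyz": [-0.94,0.23,0],"angular": [0,0,0.19],"fingers": 0},
    {"xyz": [-1.48,0.3,0],"angular": [0,0,0.28],"fingers": 0},
    {"xyz": [-2.0,0.3,0],"angular": [0,0,0.38],"fingers": 0},
    {"xyz": [-2.54,0.26,0],"angular": [0,0,0.47],"fingers": 0},
    {"xyz": [-3.06,0.16,0],"angular": [0,0,0.57],"fingers": 0},
    {"xyz": [-3.57,0,0],"angular": [0,0,0.66],"fingers": 0},
    {"xyz": [-4.06,-0.2,0],"angular": [0,0,0.76],"fingers": 0},
    {"xyz": [-4.52,-0.44,0],"angular": [0,0,0.85],"fingers": 0},
    {"xyz": [-4.95,-0.74,0],"angular": [0,0,0.95],"fingers": 0},
    {"xyz": [-5.35,-1.08,0],"angular": [0,0,1.04],"fingers": 0},
    {"xyz": [-5.71,-1.46,0],"angular": [0,0,1.14],"fingers": 0},
    {"xyz": [-6.02,-1.87,0],"angular": [0,0,1.23],"fingers": 0},
    {"xyz": [-6.29,-2.31,0],"angular": [0,0,1.32],"fingers": 0},
    {"xyz": [-6.52,-2.77,0],"angular": [0,0,1.42],"fingers": 0},
    {"xyz": [-6.52,-2.77,0],"angular": [0,0,1.42],"fingers": 0},
  ],
)

```text
clock: 8.4
position: [508.1, 163.3, 115.5]
tool_rot: [180.0, -0.0, 15.8]
wrist_force: [0.1, -0.6, 0.0]
gripper_width: -0.003
finger_force: 0.0
```

```bash
python3 step.py c6 276 367 6
```

```text
[508.0516066  163.26020873 115.48893305] [ 1.79998369e+02 -7.69310088e-04  1.58051849e+01] 85.59898620297757 [ 0.05314532 -0.59061259  0.00833577]
scene 30 [483.90103686 155.65192941 129.71043557] r 49.367954947091995 turned 282.873757260273
276.0 [508.8 163. ] 0.07 0.05 0.0 0.0
282.0 [504.3 160.7] -0.44 0.15 0.0 0.09
288.0 [499.5 158.8] -0.94 0.19 0.0 0.19
294.0 [494.6 157.5] -1.45 0.19 0.0 0.28
300.0 [489.6 156.7] -1.96 0.13 0.0 0.38
306.0 [484.5 156.4] -2.45 0.02 0.0 0.47
312.0 [479.5 156.7] -2.93 -0.15 0.0 0.57
318.0 [474.5 157.5] -3.38 -0.35 0.0 0.66
324.0 [469.7 158.7] -3.81 -0.61 0.0 0.76
330.0 [465.1 160.5] -4.21 -0.9 0.0 0.85
336.0 [460.6 162.7] -4.58 -1.24 0.0 0.94
342.0 [456.5 165.4] -4.91 -1.61 0.0 1.04
348.0 [452.6 168.5] -5.19 -2.01 0.0 1.13
354.0 [449.1 171.9] -5.43 -2.44 0.0 1.23
360.0 [446.  175.7] -5.63 -2.88 0.0 1.32
366.0 [443.3 179.7] -5.78 -3.35 0.0 1.42
```

Go to about 348°, then measure.

apply_moves(
  motion=[
    {"xyz": [-0.44,0.15,0],"angular": [0,0,0.09],"fingers": 0},
    {"xyz": [-0.94,0.19,0],"angular": [0,0,0.19],"fingers": 0},
    {"xyz": [-1.45,0.19,0],"angular": [0,0,0.28],"fingers": 0},
    {"xyz": [-1.96,0.13,0],"angular": [0,0,0.38],"fingers": 0},
    {"xyz": [-2.45,0,0],"angular": [0,0,0.47],"fingers": 0},
    {"xyz": [-2.93,-0.15,0],"angular": [0,0,0.57],"fingers": 0},
    {"xyz": [-3.38,-0.35,0],"angular": [0,0,0.66],"fingers": 0},
    {"xyz": [-3.81,-0.6,0],"angular": [0,0,0.76],"fingers": 0},
    {"xyz": [-4.21,-0.9,0],"angular": [0,0,0.85],"fingers": 0},
    {"xyz": [-4.58,-1.24,0],"angular": [0,0,0.94],"fingers": 0},
    {"xyz": [-4.91,-1.6,0],"angular": [0,0,1.04],"fingers": 0},
    {"xyz": [-5.05,-1.8,0],"angular": [0,0,1.08],"fingers": 0},
    {"xyz": [-5.19,-2.0,0],"angular": [0,0,1.13],"fingers": 0},
    {"xyz": [-5.19,-2.0,0],"angular": [0,0,1.13],"fingers": 0},
  ],
)

```text
clock: 9.9
position: [453.0, 168.5, 115.4]
tool_rot: [180.0, -0.0, -48.8]
wrist_force: [-0.5, -0.2, 0.2]
gripper_width: -0.001
finger_force: 0.0
```

```bash
python3 step.py c7 348 367 3
```

```text
[452.96471391 168.48880717 115.40310801] [ 1.79987440e+02 -6.89798850e-03 -4.88004936e+01] 152.1382690740103 [-0.49854985 -0.19528893  0.19866978]
scene 28 [436.541692   180.898004   129.61789509] r 51.89481944699254 turned 346.8260564906842
348.0 [452.6 168.5] -0.02 0.03 0.0 0.01
351.0 [450.8 170.1] -0.26 0.05 0.0 0.05
354.0 [449.1 171.9] -0.51 0.06 0.0 0.1
357.0 [447.5 173.7] -0.75 0.06 0.0 0.15
360.0 [446.  175.7] -1.0 0.05 0.0 0.2
363.0 [444.6 177.7] -1.24 0.02 0.0 0.24
366.0 [443.3 179.7] -1.48 -0.02 0.0 0.29
```

View pics/c7.png

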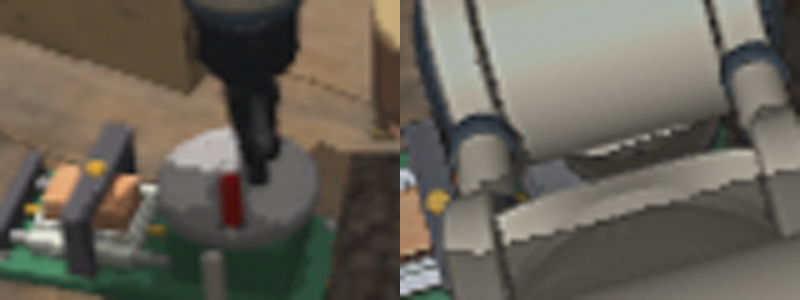

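The handle is at (231,200), against (218,195) at the start. The measured remainder is 12°, which agrees with the plan (348°). Pushing to 360°.

apply_moves(
  motion=[
    {"xyz": [-0.26,0.05,0],"angular": [0,0,0.05],"fingers": 0},
    {"xyz": [-0.5,0.06,0],"angular": [0,0,0.1],"fingers": 0},
    {"xyz": [-0.75,0.06,0],"angular": [0,0,0.15],"fingers": 0},
    {"xyz": [-0.9,0.05,0],"angular": [0,0,0.18],"fingers": 0},
    {"xyz": [-1.0,0.05,0],"angular": [0,0,0.2],"fingers": 0},
    {"xyz": [-1.0,0.05,0],"angular": [0,0,0.2],"fingers": 0},
    {"xyz": [-1.0,0.05,0],"angular": [0,0,0.2],"fingers": 0},
  ],
)

```text
clock: 10.7
position: [446.2, 175.6, 115.4]
tool_rot: [-180.0, -0.0, -60.3]
wrist_force: [1.2, -0.2, 0.1]
gripper_width: -0.003
finger_force: 0.7
```

```bash
python3 step.py c8 360 367 2
```

```text
[446.20063351 175.55966447 115.37948999] [-1.79994897e+02 -8.85532952e-04 -6.03152158e+01] 164.6516696199949 [ 1.17422773 -0.16039977  0.05309363]
scene 28 [433.14296533 190.73195552 127.96676119] r 51.377952122909 turned 358.3765691864471
360.0 [446.  175.7] -0.02 0.01 0.0 -0.01
362.0 [445.1 177. ] -0.18 0.03 0.0 0.03
364.0 [444.2 178.3] -0.34 0.04 0.0 0.06
366.0 [443.3 179.7] -0.5 0.04 0.0 0.09
```

It is within about 1° of the start reading. Now backing off, lifting and moving clear for a check.

apply_moves(
  motion=[
    {"xyz": [0.7,0,0],"angular": [0,0,0],"fingers": 0},
    {"xyz": [1.5,0,0],"angular": [0,0,0],"fingers": 0},
    {"xyz": [1.5,0,-3],"angular": [0,0,0],"fingers": 0},
    {"xyz": [1.5,0,-7],"angular": [0,0,0],"fingers": 0},
    {"xyz": [1.5,0,-11],"angular": [0,0,0],"fingers": 0},
    {"xyz": [1.5,0,-15],"angular": [0,0,0],"fingers": 0},
    {"xyz": [5,3,-17],"angular": [0,0,0],"fingers": 0},
    {"xyz": [9,5,-17],"angular": [0,0,0],"fingers": 0},
    {"xyz": [13,7,-17],"angular": [0,0,0],"fingers": 0},
    {"xyz": [17,9,-17],"angular": [0,0,0],"fingers": 0},
    {"xyz": [17,9,-17],"angular": [0,0,0],"fingers": 0},
    {"xyz": [17,9,-17],"angular": [0,0,0],"fingers": 0},
    {"xyz": [17,9,-17],"angular": [0,0,0],"fingers": 0},
  ],
)

```text
clock: 12.1
position: [451.7, -16.4, 285.3]
tool_rot: [180.0, 0.0, -60.4]
wrist_force: [-0.2, 0.3, 0.1]
gripper_width: 0.0
finger_force: 0.0
```

```bash
python3 step.py c9 360 361 2; python3 - <<'E'
from plan import *
f=pickle.load(open("top.pkl","rb"));P=cloud(f);m=red(f,(265,165,325,225))&(P[...,2]>105)&(P[...,2]<158)
print("top start",m.sum(),P[m].mean(0))
E
```

```text
[451.69979518 -16.37986168 285.31339466] [ 1.79997895e+02  2.18470579e-02 -6.03939733e+01] 140.72409245520535 [-0.19720903  0.29590966  0.14134289]
scene 25 [432.5664467  189.62854538 131.16429949] r 52.24596981591142 turned 357.3896358434615
top 14 [437.91134208 193.13746628 147.79464124] r 46.13965887578378 turned 359.6019090362506
360.0 [446.  175.7] -16.98 -8.99 0.0 -0.01
top start 25 [434.99175436 191.98267127 145.37145699]
```

View pics/c9.png

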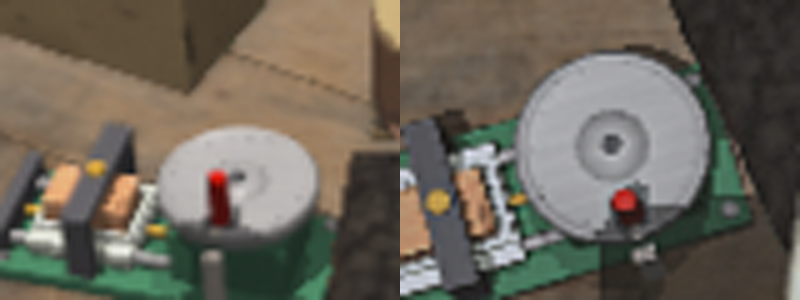

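The handle cap is back at top pixel (285,210), the same as at the start, in line with the pointer. The carriage has advanced, the block is still lying in it, and the arm is clear.

```bash
python3 -c "
from workcell import manip;print(manip.hand_in())"
```

```text
the job is handed in; nothing more can be done
None
```

The handle was pushed one full clockwise turn and is back within about 2° of its start position by the cameras; the block still lies in the carriage, the arm is clear, and the job is handed in (it returned no verdict).

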